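Snap the reagent cartridges into their docks

ROBOT

A 6-joint arm with a two-finger parallel gripper is mounted at the origin on the work surface. World frame = base frame: x ahead of the robot, y to its left, z up, the work surface at z = 0. Lengths are in mm, angles in rad, forces in N, time in s.
With the tool pointing down it reaches from about 275 to 775 mm from the base axis. Payload 14.6 kg.
Tool frame: the origin (TCP) lies on the centre line of the jaws, within the pads' length; the fingertips stand 8 mm ahead of it and the grasp point (between the pads) lies 11 mm behind it (tips_ahead is the distance from the TCP to the fingertips, in mm); z points along the fingers, x is the direction in which the jaws open and shut, and the axes are right-handed (so a half turn about z gives the same grasp; the last joint's range is limited). The gripper opens to 85 mm and grips with 20 to 120 N. Pads are 22 mm wide; open, the fingers measure 114 mm over their backs; the gripper's body (76 mm by 85 mm) begins 54 mm behind the grasp point. The pads swing forward as they close: fully open they stand 13 mm farther back than shut.
Start: joints at [0.976, 0.263, -0.048, 1.259, 0, 1.415], TCP at [223.528, 475.041, 239.278] pointing down, gripper open.
Joint ranges: [-2.65, 2.65], [-0.89, 1.7], [-1.18, 1.37], [-2.13, 2.11], [-1.35, 1.29], [-3.14, 3.14]. Speed limits (rad/s): [1.89, 1.89, 2.57, 2.79, 3.14, 3.14].

INTERFACE

Orientations are given as a unit quaternion [w, x, y, z].
In Python, from station import get_state, camera, finish_job, spot_in, tips_ahead gives the robot as it stands.
- The arm moves only by the tool send_rows, never from a script. Its arguments are lists of equal length, an entry for each row: "jaw": the finger opening in mm, from 0 to 85.4; "linear": the shift along the tool's x, y, z in mm, a list of three; "twist": the turn about the tool's z in units of 8 degrees (1.0 is 8 degrees). In form: {"jaw": [jaw, ...], "linear": [[dx, dy, dz], ...], "twist": [twist, ...]}. A call has 1 to 12 rows; each row shifts and turns the commanded pose from where the row before left it, along the tool's axes as they then stand; what a row does not reach is not made up. A row lasts 1/8 s, in which the tool goes at most 62.5 mm and 10.7 degrees, less where a joint would pass 70% of its speed; a pose out of reach is approached as far as the arm can. A call with a gripper value outside its range is refused whole. The fingers move at their own pace and stop on an object; "squeeze" is the grip in N (left out, the last holds). Time passes only in rows, so rows that do not move let the fingers close. It gives the time, the measured TCP pose, the force and the opening at its end, in the units of the state.
- get_state(): the state, without advancing time (a new reading comes with each control period).
- camera(name): name is "scene" or "top"; returns a dict with "color" (480x640x3 uint8, blue, green, red), "vfov" (degrees; the focal length in pixels is half the picture's height over the tangent of half this angle, whatever the lens; pixels are square), "cx", "cy" (the principal point, pixels), "view" (4x4, takes a point from world to camera coordinates). Camera axes: x right, y up, looking along -z (the intrinsics and any distortion apply to the point x, -y, -z); pixel columns grow to the right and rows downward; lengths in mm; the calibration is good to about 2 mm. A picture is of the moment at which its call begins. There is no depth.
- finish_job(): hands the job in, once; it reports no verdict.
Trained networks look in the newest picture that a camera, given by its name, has taken for a name from the list of things; names that differ only in an ending like _2 or _b are one class to them, and where a whole thing is asked for, a point or a joint stands for the part that bears it (a point fixed in the world has none). Each returns a list of dicts, best first, with "confidence" (0 to 1); they miss things now and then, are a little off and sometimes report something else, mostly with a low value. They report only what shows in the picture. A call takes as long as a camera call. They do not tell look-alikes from the thing itself.
- spot_in(label, camera): "rect" ([left, top, width, height] as shares, 0 to 1, of the picture: columns of its width, rows of its height, round what is visible of it).
The state is a dict: "clock": time; "joint_positions": joint angles; "qvel": joint speeds; "tau": joint torques, N m; "position": TCP position; "ee_rot": TCP orientation; "wrist_force": force on the tool from outside, world axes, zero at the start; "torque": the same for the moment, N m; "grip_width": opening from 0.0 (shut) to 1.0 (fully open).
Only numpy, scipy, OpenCV 4.12 (cv2) and the standard library are available. Lean on these libraries where they do the work, as an engineer would, in place of code of your own. Each camera call takes 0.05 s, during which the arm holds its last target. There are 200 camera calls.

TASK

Three reagent cartridges of different widths stand loose on the laboratory bench. Carry each one upright to the dock made for its width and press it straight down until it is fully home and the dock's spring latch has snapped back over its foot, then let go. Leave the small rack with the three tubes standing where it is.

Things in the scene. Friction and masses are not known exactly. Their poses are not given: they have to be found in the camera images.
- cartridge_narrow: narrow reagent cartridge, loose, white plastic, 0.09 to 0.3 kg, 24 mm wide (y). Foot 80 mm long (x), 14 high; tank 58 mm long centred on it, top at 50, so the foot has an 11 mm ledge at each end; on top a centred grip rib 34 long (x), 12 thick (y), 50 to 78 high, two caps 5 mm high beyond its ends. Origin: centre of the underside, z up. Same both ways round.
- cartridge_medium: medium reagent cartridge, loose, white plastic, 0.09 to 0.3 kg, 38 mm wide (y). Foot 80 mm long (x), 14 high; tank 58 mm long centred on it, top at 50, so the foot has an 11 mm ledge at each end; on top a centred grip rib 34 long (x), 12 thick (y), 50 to 78 high, two caps 5 mm high beyond its ends. Origin: centre of the underside, z up. Same both ways round.
- cartridge_wide: wide reagent cartridge, loose, white plastic, 0.09 to 0.3 kg, 54 mm wide (y). Foot 80 mm long (x), 14 high; tank 58 mm long centred on it, top at 50, so the foot has an 11 mm ledge at each end; on top a centred grip rib 34 long (x), 12 thick (y), 50 to 78 high, two caps 5 mm high beyond its ends. Origin: centre of the underside, z up. Same both ways round.
- dock_narrow: fixed grey-painted dock for the 24 mm cartridge. Origin: at the table under the pocket's centre; z up, x along the pocket to the latch. Floor 6 mm up; pocket 86 mm long (x -43 to 43) and 32 wide; walls 22 high with flared lips to 31 on three sides, the latch at +x. Tray x -51 to 99. Home: cartridge centred, its x along the dock's x, underside 6 mm above the origin.
- dock_medium: fixed grey-painted dock for the 38 mm cartridge. Origin: at the table under the pocket's centre; z up, x along the pocket to the latch. Floor 6 mm up; pocket 86 mm long (x -43 to 43) and 46 wide; walls 22 high with flared lips to 31 on three sides, the latch at +x. Tray x -51 to 99. Home: cartridge centred, its x along the dock's x, underside 6 mm above the origin.
- dock_wide: fixed grey-painted dock for the 54 mm cartridge. Origin: at the table under the pocket's centre; z up, x along the pocket to the latch. Floor 6 mm up; pocket 86 mm long (x -43 to 43) and 62 wide; walls 22 high with flared lips to 31 on three sides, the latch at +x. Tray x -51 to 99. Home: cartridge centred, its x along the dock's x, underside 6 mm above the origin.
- latch_narrow (a joint): steel wedge latch of the narrow dock, slides in x: 0 sprung in, m pushed out to +x, max 0.016. At 0 its lip is at dock x 33 mm, underside 21.5 mm up; its face slopes up and out from there to x 50, 48 up. A cartridge pushed straight down drives it back (spring 2 to 5 N, push 4 to 10 N); once home the lip springs over the foot's ledge (20 mm up).
- latch_medium (a joint): steel wedge latch of the medium dock, slides in x: 0 sprung in, m pushed out to +x, max 0.016. At 0 its lip is at dock x 33 mm, underside 21.5 mm up; its face slopes up and out from there to x 50, 48 up. A cartridge pushed straight down drives it back (spring 2 to 5 N, push 4 to 10 N); once home the lip springs over the foot's ledge (20 mm up).
- latch_wide (a joint): steel wedge latch of the wide dock, slides in x: 0 sprung in, m pushed out to +x, max 0.016. At 0 its lip is at dock x 33 mm, underside 21.5 mm up; its face slopes up and out from there to x 50, 48 up. A cartridge pushed straight down drives it back (spring 2 to 5 N, push 4 to 10 N); once home the lip springs over the foot's ledge (20 mm up).
- tube_rack: small loose white rack 72 x 32 mm holding three yellow-capped glass tubes (fixed in it), 80 mm high in all, standing between the cartridges; origin: centre of its underside. Not to be disturbed.
There are look-alikes about, which are no part of the job. Leave any blue, orange or purple look-alike of the cartridge_narrow alone.

How it is judged (in metres and radians):
At the end, for the whole second after the job is handed in: Each cartridge is in the dock of its own width: centre within 7 mm along and 8 mm across the dock, underside at most 9 mm above the dock's origin (6 mm is home), long axis within 0.2 rad of the dock's, tilt under 0.06 rad, at rest, its latch sprung back in (under 3 mm) (x of cartridge_narrow in the frame of dock_narrow between -0.007 and 0.007 m and y of cartridge_narrow in the frame of dock_narrow between -0.008 and 0.008 m and z of cartridge_narrow in the frame of dock_narrow below 0.009 m and angle between the x axis of cartridge_narrow and the x axis of dock_narrow, either way round below 0.2 rad and angle between each of cartridge_narrow, cartridge_medium, cartridge_wide's own z axis and vertical below 0.06 rad and value of joint each of latch_narrow, latch_medium, latch_wide below 0.003 m and linear speed of each of cartridge_narrow, cartridge_medium, cartridge_wide below 0.02 m/s and x of cartridge_medium in the frame of dock_medium between -0.007 and 0.007 m and y of cartridge_medium in the frame of dock_medium between -0.008 and 0.008 m and z of cartridge_medium in the frame of dock_medium below 0.009 m and angle between the x axis of cartridge_medium and the x axis of dock_medium, either way round below 0.2 rad and x of cartridge_wide in the frame of dock_wide between -0.007 and 0.007 m and y of cartridge_wide in the frame of dock_wide between -0.008 and 0.008 m and z of cartridge_wide in the frame of dock_wide below 0.009 m and angle between the x axis of cartridge_wide and the x axis of dock_wide, either way round below 0.2 rad); the robot touches nothing.
It fails at once if the narrow cartridge is tipped by more than 40 degrees (angle between cartridge_narrow's own z axis and vertical above 0.7 rad).
It fails at once if the medium cartridge is tipped by more than 40 degrees (angle between cartridge_medium's own z axis and vertical above 0.7 rad).
It fails at once if the wide cartridge is tipped by more than 40 degrees (angle between cartridge_wide's own z axis and vertical above 0.7 rad).
It fails at once if the small tube rack is shifted by more than 25 mm or tipped (distance of tube_rack from where it was at the start of the episode above 0.025 m or angle between tube_rack's own z axis and vertical above 0.35 rad).
It also fails if it takes over 99 s, if anything falls off the work surface, if the arm or the gripper's body presses on something with over 40 N, if the wrist force passes 120 N, or if a joint passes its speed limit or range.

## Working session

There is one attempt and no reset: what is moved stays moved. The work goes in short steps, Python scripts to look and compute and a tool call to move; the robot and the scene stay as the last step left them, time stands still between calls to the robot, and variables do not carry over. Pictures are saved under pics/ and viewed, about 12 in all and at most 16, crops included, and the job is handed in when it is done.

Besides the shell and the picture viewer there is one more tool, called after "Call:" in YAML: its name, and indented under it one key for each argument. send_rows: Moves the arm, as the interface text tells. Its arguments: {"type":"object","properties":{"jaw":{"type":"array","items":{"type":"number"}},"linear":{"type":"array","items":{"type":"array","items":{"type":"number"}}},"twist":{"type":"array","items":{"type":"number"}},"squeeze":{"type":"number"}},"required":["jaw","linear","twist"]}

```bash
mkdir -p pics; ls
cat > h.py <<'E'
import numpy as np, cv2
from station import *
E
python3 - <<'E'
from h import *
s=get_state(); print(s)
print(tips_ahead() if callable(tips_ahead) else tips_ahead)
for n in ("scene","top"):
    c=camera(n); cv2.imwrite(f"pics/{n}0.png",c["color"])
    print(n,{k:(np.round(v,4).tolist() if k=="view" else v) for k,v in c.items() if k!="color"})
    for l in ("cartridge_narrow","cartridge_medium","cartridge_wide","dock_narrow","dock_medium","dock_wide","tube_rack"):
        print(l,[(np.round(np.array(d["rect"])*[640,480,640,480]).astype(int).tolist(),round(d["confidence"],2)) for d in spot_in(l,n)][:5])
E
```

```text
pics
{'clock': 0.0, 'joint_positions': array([ 9.75721889e-01,  2.63527494e-01, -4.89132342e-02,  1.25938572e+00,
       -2.49289390e-05,  1.41552258e+00]), 'qvel': array([ 1.46797405e-03, -1.24450358e-04,  2.75437156e-04,  1.22488149e-03,
       -1.11898422e-03,  3.62160005e-06]), 'tau': array([-2.85014503e-03, -6.37622094e+01,  3.84558713e+01,  1.37357644e-02,
       -2.68393505e-04, -8.47034016e-06]), 'position': array([223.38015879, 474.830111  , 238.83141663]), 'ee_rot': array([ 2.16844450e-04,  8.44321841e-01,  5.35836134e-01, -4.67356555e-04]), 'wrist_force': array([-0.40126267,  0.66443089, -0.48252502]), 'torque': array([ 0.01943697,  0.03162772, -0.07323054]), 'grip_width': 1.0031222793242571}
8.0
scene {'vfov': 54.30049453129126, 'cx': 328.33694346883357, 'cy': 233.82099221244636, 'view': [[0.3565, 0.9341, 0.0164, -122.0745], [-0.7721, 0.2847, 0.5682, 349.4538], [0.5261, -0.2153, 0.8227, -1254.4783], [0.0, 0.0, 0.0, 1.0]]}
cartridge_narrow [([148, 224, 40, 34], 0.89), ([239, 182, 25, 42], 0.89), ([187, 166, 33, 41], 0.69), ([278, 208, 30, 48], 0.68), ([217, 233, 35, 36], 0
[... 189 characters left out ...]
[([456, 226, 57, 78], 0.69)]
tube_rack [([276, 212, 28, 45], 0.83)]
top {'vfov': 48.158591521147365, 'cx': 322.2108720061902, 'cy': 239.58682257572318, 'view': [[0.0224, -0.9997, 0.0044, -28.3105], [0.9802, 0.0228, 0.1966, -450.0703], [-0.1967, -0.0, 0.9805, -890.3834], [0.0, 0.0, 0.0, 1.0]]}
cartridge_narrow [([436, 240, 37, 43], 0.86), ([441, 352, 46, 33], 0.83), ([394, 297, 35, 42], 0.73), ([491, 288, 50, 20], 0.64), ([158, 104, 63, 87], 0.51)]
cartridge_medium [([292, 232, 35, 50], 0.75)]
cartridge_wide [([132, 225, 40, 43], 0.89)]
dock_narrow [([297, 96, 45, 84], 0.57)]
dock_medium [([431, 109, 43, 83], 0.95)]
dock_wide [([156, 105, 62, 85], 0.59)]
tube_rack [([368, 233, 20, 44], 0.66)]
```

Run:
```python
import cv2
a=cv2.imread("pics/top0.png")[80:400,100:580]
cv2.imwrite("pics/top0c.png",cv2.resize(a,(800,533),interpolation=cv2.INTER_CUBIC))
a=cv2.imread("pics/scene0.png")[140:400,130:530]
cv2.imwrite("pics/scene0c.png",cv2.resize(a,(800,520),interpolation=cv2.INTER_CUBIC))
```

```text
(no output)
```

View pics/top0c.png

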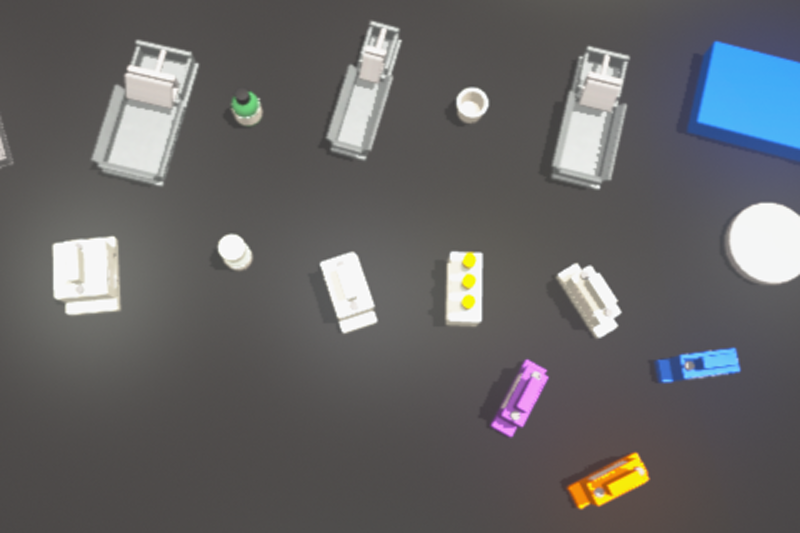

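View pics/scene0c.png

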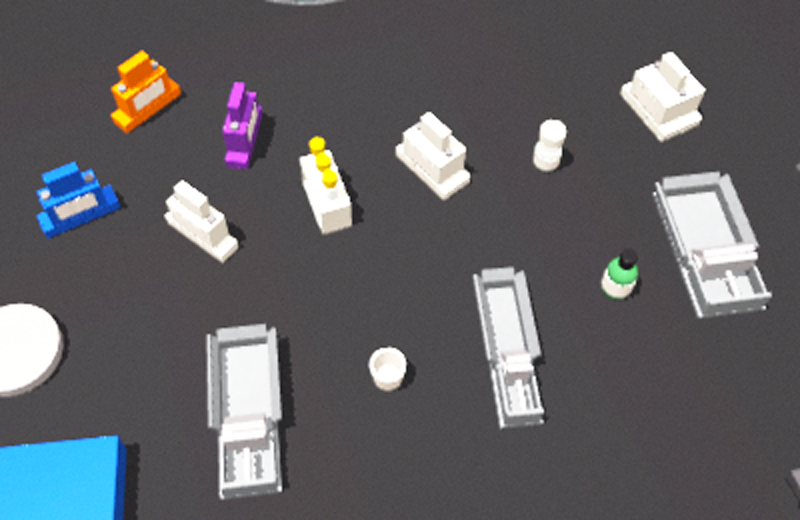

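The top crop shows three white cartridges: wide at about (88,275), medium at (348,290) and narrow at (590,300). The rack is at (465,288). The docks run wide, narrow, medium from left to right, at (145,115), (365,90) and (590,118). Four things look like narrow cartridges: white (590,300), purple (520,398), orange (608,480) and blue (697,365). Only the white one matches the description. Next I'll fit the poses in both views and check them with an overlay.

```bash
cat > h.py <<'E'
import numpy as np, cv2
from scipy.optimize import minimize
from station import *
W=dict(narrow=24,medium=38,wide=54)
def proj(c,P):
    P=np.asarray(P,float); q=P@c["view"][:3,:3].T+c["view"][:3,3]
    f=240/np.tan(np.radians(c["vfov"]/2))
    return np.c_[c["cx"]+f*q[:,0]/-q[:,2], c["cy"]+f*q[:,1]/q[:,2]]
def ray(c,u,v,z):
    f=240/np.tan(np.radians(c["vfov"]/2)); V=c["view"]
    d=V[:3,:3].T@np.array([(u-c["cx"])/f,-(v-c["cy"])/f,-1]); o=-V[:3,:3].T@V[:3,3]
    return (o+d*(z-o[2])/d[2])[:2]
def box(x0,x1,y0,y1,z0,z1): return np.array([[x,y,z] for x in(x0,x1) for y in(y0,y1) for z in(z0,z1)],float)
def cart(w): return [box(-40,40,-w/2,w/2,0,14),box(-29,29,-w/2,w/2,0,50),box(-17,17,-6,6,50,78)]
def dock(w):
    h=(w+8)/2
    wl=lambda s:np.r_[box(-43,43,min(s*h,s*(h+6)),max(s*h,s*(h+6)),0,22),box(-43,43,min(s*(h+6),s*(h+8)),max(s*(h+6),s*(h+8)),30,31)]
    return [box(-51,99,-h-6,h+6,0,6),wl(1),wl(-1),np.r_[box(-49,-43,-h,h,0,22),box(-51,-49,-h,h,30,31)],
            box(80,99,-h-6,h+6,0,22)]
def tf(p,P,z=0):
    c,s=np.cos(p[2]),np.sin(p[2]); return P@np.array([[c,s,0],[-s,c,0],[0,0,1]])+[p[0],p[1],z]
def mask(c,p,parts,K=4,roi=None,z=0):
    m=np.zeros((480*K//1,640*K//1),np.uint8)
    for P in parts:
        q=(proj(c,tf(p,P,z))+.5)*K
        cv2.fillConvexPoly(m,np.round(cv2.convexHull(q.astype(np.float32))).astype(np.int32),255)
    return cv2.resize(m,(640,480),interpolation=cv2.INTER_AREA)/255.
def seg(c,th=105):
    b=c["color"].astype(int); mx,mn=b.max(2),b.min(2)
    return ((mx>th)&(mx-mn<45)).astype(float)
def fit(cs,p0,parts,th=105,z=0):
    gs=[]
    for c in cs:
        q=np.vstack([proj(c,tf(p0,P,z)) for P in parts]); r=np.zeros((480,640))
        a=np.floor(q.min(0)-9).astype(int).clip(0);b=np.ceil(q.max(0)+9).astype(int); r[a[1]:b[1],a[0]:b[0]]=1
        gs.append((c,seg(c,th)*r,r))
    def J(v):
        p=[v[0],v[1],v[2]/50]; e=0
        for c,g,r in gs:
            m=mask(c,p,parts,z=z)*r; e+=1-np.minimum(m,g).sum()/np.maximum(m,g).sum()
        return e/len(gs)
    best=None
    v=np.array([p0[0],p0[1],p0[2]*50])
    for st in (12,5,2):
        r=minimize(J,v,method="Nelder-Mead",options=dict(initial_simplex=np.vstack([v]+[v+st*e for e in np.eye(3)]),xatol=.05,fatol=1e-5,maxfev=120)); v=r.x
    return np.array([v[0],v[1],v[2]/50]),r.fun
E
cat > f1.py <<'E'
from h import *
cs={n:camera(n) for n in("scene","top")}
import pickle; pickle.dump(cs,open("c0.pkl","wb"))
t=cs["top"]
# top-image guesses: crop px -> full px /1.6667+(100,80)
F=lambda u,v:(u*.6+100,v*.6+80)
G={"cart wide":((88,275),(88,300),(85,240)),"cart medium":((348,290),(360,325),(335,258)),"cart narrow":((590,300),(608,330),(572,268)),
"dock wide":((128,135),(128,181),(165,45)),"dock medium":((590,135),(578,185),(605,50)),"dock narrow":((362,105),(350,155),(382,25))}
ov={n:cs[n]["color"].copy() for n in cs}; R={}
for k,(m,a,b) in G.items():
    kind,n=k.split(); parts=cart(W[n]) if kind=="cart" else dock(W[n])
    x=ray(t,*F(*m),25); d=ray(t,*F(*b),20)-ray(t,*F(*a),20); p0=[*x,np.arctan2(d[1],d[0])]
    p,e=fit(list(cs.values()),p0,parts); R[k]=p
    pt,et=fit([cs["top"]],p,parts); ps,es=fit([cs["scene"]],p,parts)
    print(k,*[(np.round(q[:2],1).tolist(),round(q[2],3),round(f,3)) for q,f in((p,e),(pt,et),(ps,es))])
    for c in cs:
        for P in parts:
            h=cv2.convexHull(proj(cs[c],tf(p,P)).astype(np.float32)); 
            R.setdefault("ov",[]).append((c,h))
pickle.dump(R,open("R.pkl","wb"))
a=ov["top"][85:290,120:500]; 
S=4
im=cv2.resize(a,None,fx=S,fy=S,interpolation=cv2.INTER_CUBIC)
for c,h in R["ov"]:
    if c=="top": cv2.polylines(im,[np.round((h+.5-[120,85])*S).astype(np.int32)],True,(0,0,255),1)
cv2.imwrite("pics/ovL.png",im[:, :800]); cv2.imwrite("pics/ovR.png",im[:,720:])
a=ov["scene"][140:400,190:520]
S=2.4
im=cv2.resize(a,None,fx=S,fy=S,interpolation=cv2.INTER_CUBIC)
for c,h in R["ov"]:
    if c=="scene": cv2.polylines(im,[np.round((h+.5-[190,140])*S).astype(np.int32)],True,(0,0,255),1)
cv2.imwrite("pics/ovS.png",im[:600])
E
python3 f1.py
```

```text
cart wide ([438.9, 287.2], np.float64(0.107), np.float64(0.273)) ([433.9, 290.1], np.float64(-0.196), np.float64(0.47)) ([438.9, 287.3], np.float64(0.117), np.float64(0.034))
cart medium ([427.2, 7.2], np.float64(0.376), np.float64(0.096)) ([429.3, 5.9], np.float64(0.376), np.float64(0.123)) ([426.6, 8.0], np.float64(0.366), np.float64(0.039))
cart narrow ([424.5, -250.9], np.float64(0.584), np.float64(0.101)) ([426.1, -251.8], np.float64(0.55), np.float64(0.071)) ([423.1, -249.5], np.float64(0.564), np.float64(0.044))
dock wide ([600.5, 243.1], np.float64(-0.215), np.float64(0.087)) ([603.6, 241.2], np.float64(-0.215), np.float64(0.069)) ([599.1, 244.9], np.float64(-0.213), np.float64(0.049))
dock medium ([604.7, -253.9], np.float64(-0.227), np.float64(0.107)) ([609.6, -255.8], np.float64(-0.218), np.float64(0.101)) ([604.4, -252.6], np.float64(-0.221), np.float64(0.075))
dock narrow ([632.0, 0.7], np.float64(-0.272), np.float64(0.11)) ([636.4, -2.1], np.float64(-0.28), np.float64(0.106)) ([631.6, 1.5], np.float64(-0.26), np.float64(0.065))
```

```bash
sed -i 's/p,e=fit(list(cs.values()),p0,parts)/th=150 if kind=="cart" else 105; p,e=fit(list(cs.values()),p0,parts,th)/; s/\],p,parts)/],p,parts,th)/g' f1.py; python3 f1.py
```

```text
cart wide ([440.7, 285.1], np.float64(0.116), np.float64(0.059)) ([441.4, 284.3], np.float64(0.103), np.float64(0.023)) ([438.6, 287.7], np.float64(0.123), np.float64(0.027))
cart medium ([429.1, 6.8], np.float64(0.361), np.float64(0.084)) ([429.5, 5.8], np.float64(0.352), np.float64(0.048)) ([426.2, 8.9], np.float64(0.341), np.float64(0.031))
cart narrow ([425.3, -251.1], np.float64(0.588), np.float64(0.109)) ([426.2, -252.1], np.float64(0.556), np.float64(0.043)) ([422.5, -249.5], np.float64(0.548), np.float64(0.036))
dock wide ([600.6, 243.2], np.float64(-0.214), np.float64(0.087)) ([603.7, 241.2], np.float64(-0.216), np.float64(0.07)) ([599.0, 244.7], np.float64(-0.216), np.float64(0.05))
dock medium ([605.1, -253.8], np.float64(-0.229), np.float64(0.107)) ([609.7, -256.3], np.float64(-0.213), np.float64(0.101)) ([604.3, -252.9], np.float64(-0.246), np.float64(0.075))
dock narrow ([632.1, 0.6], np.float64(-0.272), np.float64(0.111)) ([636.3, -2.1], np.float64(-0.266), np.float64(0.108)) ([631.2, 1.7], np.float64(-0.264), np.float64(0.065))
```

View pics/ovS.png

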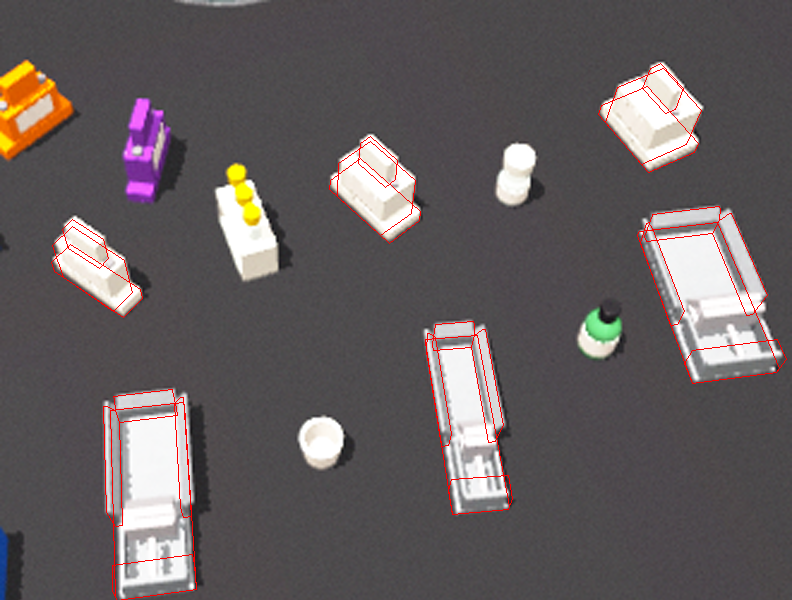

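View pics/ovR.png

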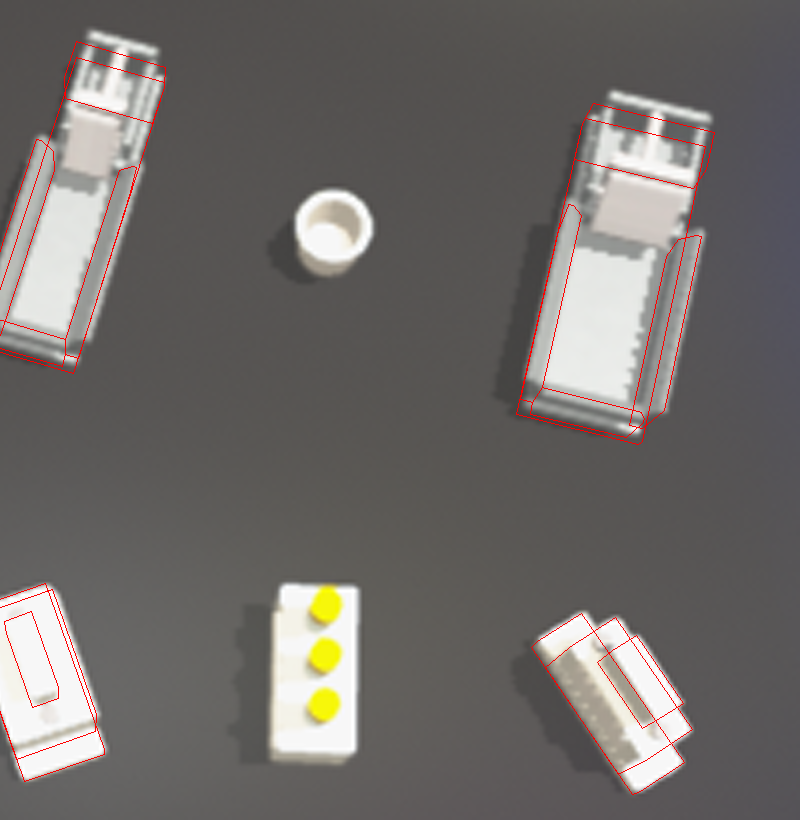

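View pics/ovL.png

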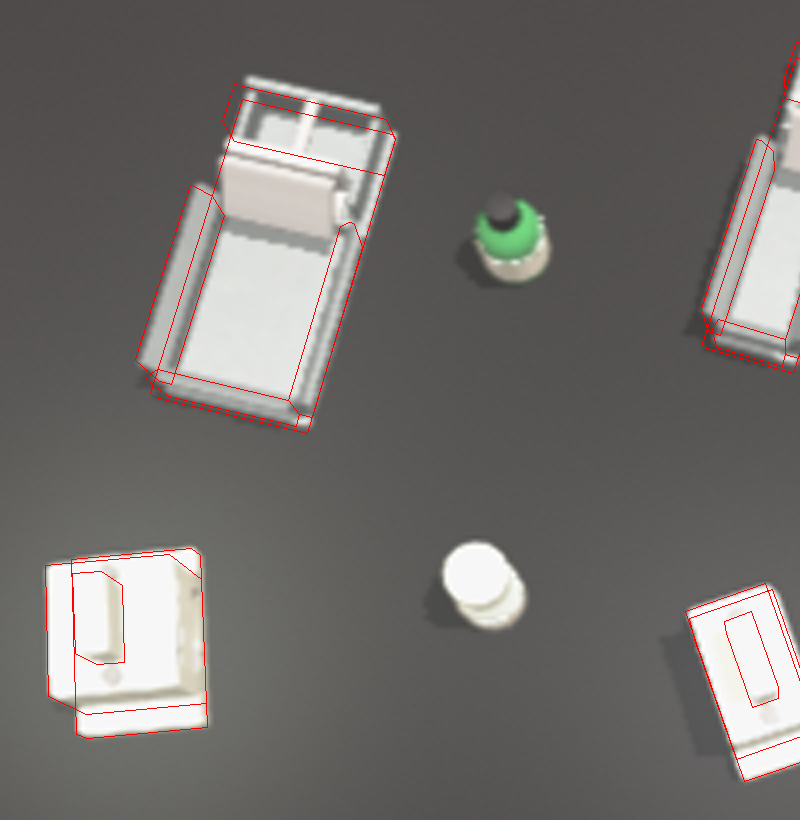

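The overlays match: the white part at (615,700) in the right crop is the 24 mm cartridge. The two cameras disagree by a steady (+3,−3) mm, which is calibration bias. The dock end wall in my model looks too low, so I'll refine that.

```bash
cat > f2.py <<'E'
from h import *
import pickle
cs=pickle.load(open("c0.pkl","rb")); R=pickle.load(open("R.pkl","rb"))
for eh in (22,32,42):
  for x0 in (90,):
    for n in W:
        h=(W[n]+8)/2
        parts=dock(W[n])[:4]+[box(x0,99,-h-6,h+6,0,eh),box(36,50,-h+3,h-3,6,48)]
        o=[]
        for c in ("top","scene"):
            p,e=fit([cs[c]],R["dock "+n],parts); o+=[np.round(p,3).tolist(),round(e,3)]
        print(eh,n,*o,np.round(np.array(o[0])-o[2],1))
E
python3 f2.py
```

```text
22 narrow [636.381, -1.701, -0.282] 0.106 [631.231, 1.666, -0.263] 0.06 [ 5.1 -3.4 -0. ]
22 medium [609.324, -256.015, -0.225] 0.098 [604.661, -252.179, -0.254] 0.074 [ 4.7 -3.8  0. ]
22 wide [603.63, 241.338, -0.213] 0.069 [599.013, 244.878, -0.213] 0.048 [ 4.6 -3.5  0. ]
32 narrow [635.909, -1.859, -0.274] 0.095 [631.059, 2.014, -0.266] 0.066 [ 4.9 -3.9 -0. ]
32 medium [608.996, -255.659, -0.224] 0.085 [604.587, -252.886, -0.239] 0.076 [ 4.4 -2.8  0. ]
32 wide [602.771, 241.166, -0.216] 0.059 [599.084, 245.017, -0.213] 0.054 [ 3.7 -3.9 -0. ]
42 narrow [634.16, -0.72, -0.28] 0.113 [631.692, 1.661, -0.261] 0.073 [ 2.5 -2.4 -0. ]
42 medium [607.442, -255.163, -0.233] 0.108 [604.947, -252.469, -0.228] 0.078 [ 2.5 -2.7 -0. ]
42 wide [601.359, 241.809, -0.213] 0.074 [598.984, 244.703, -0.215] 0.062 [ 2.4 -2.9  0. ]
```

```bash
cat > plan.py <<'E'
import sys
from h import *
# usage: plan.py x y z caryaw  -> twist units first, then linear in tool axes at the final yaw
def yaw(s):
    w,x,y,z=s["ee_rot"]; return np.arctan2(2*(x*y+w*z),w*w+x*x-y*y-z*z)
s=get_state(); p=s["position"]; y=yaw(s); x,yy,z,cy=map(float,sys.argv[1:5])
j1=np.arctan2(yy,x)
for t in (cy+np.pi/2,cy-np.pi/2):
    d=(t-y+np.pi)%(2*np.pi)-np.pi; X=np.array([np.cos(t),np.sin(t)]); Y=np.array([X[1],-X[0]]); D=np.array([x,yy])-p[:2]
    print("yaw now %.3f pos %s twist %.2f lin %.1f %.1f %.1f  j6 end %.2f"%(y,np.round(p,1),-np.degrees(d)/8,X@D,Y@D,p[2]-z,j1+np.pi/2-y-d))
print("clock",s["clock"],"F",np.round(s["wrist_force"],1),"grip",round(s["grip_width"],3), "tips",tips_ahead() if callable(tips_ahead) else tips_ahead)
E
python3 plan.py 440 286 110 .112
```

```text
yaw now 1.131 pos [223.5 475.  239.3] twist -3.95 lin -212.0 194.0 129.3  j6 end 0.46
yaw now 1.131 pos [223.5 475.  239.3] twist 18.55 lin 212.0 -194.0 129.3  j6 end 3.61
clock 1.0 F [-0.9  0.3  0.2] grip 0.998 tips 8.0
```

Call:
send_rows:
  jaw: [40,40,40,40,40,40,40,40,40,40,40,40]
  linear:
    - [0,0,0]
    - [0,0,0]
    - [0,0,0]
    - [0,0,0]
    - [-30.3,27.7,0]
    - [-30.3,27.7,0]
    - [-30.3,27.7,0]
    - [-30.3,27.7,0]
    - [-30.3,27.7,0]
    - [-30.3,27.7,0]
    - [-30.2,27.8,0]
    - [0,0,0]
  twist: [-1,-1,-1,-0.95,0,0,0,0,0,0,0,0]
  squeeze: 50

```text
clock: 2.5
position: [441.6, 284.5, 239.0]
ee_rot: [0.0, 0.668, 0.744, -0.0]
wrist_force: [-0.4, 0.0, 0.1]
grip_width: 0.469
```

Call:
send_rows:
  jaw: [40,40,40,40,40]
  linear:
    - [0,0,30]
    - [0,0,40]
    - [0,0,39]
    - [0,0,20]
    - [0,0,0]
  twist: [0,0,0,0,0]

```text
clock: 3.12
position: [438.7, 286.1, 109.4]
ee_rot: [-0.001, 0.666, 0.746, -0.001]
wrist_force: [0.4, -1.4, 0.6]
grip_width: 0.469
```

```bash
python3 plan.py 440 286 65 .112
python3 - <<'E'
from h import *
o=[]
for n,(a,b) in dict(scene=((400,100),(560,260)),top=((70,150),(230,310))).items():
    c=camera(n)["color"][a[1]:b[1],a[0]:b[0]]; o.append(cv2.resize(c,(400,400),interpolation=cv2.INTER_CUBIC))
cv2.imwrite("pics/g1.png",np.hstack(o))
E
```

```text
yaw now 1.683 pos [438.7 286.1 109.4] twist 0.00 lin -0.3 1.3 44.4  j6 end 0.46
yaw now 1.683 pos [438.7 286.1 109.4] twist -22.50 lin 0.3 -1.3 44.4  j6 end -2.68
clock 3.125 F [ 0.4 -1.4  0.6] grip 0.469 tips 8.0
```

View pics/g1.png

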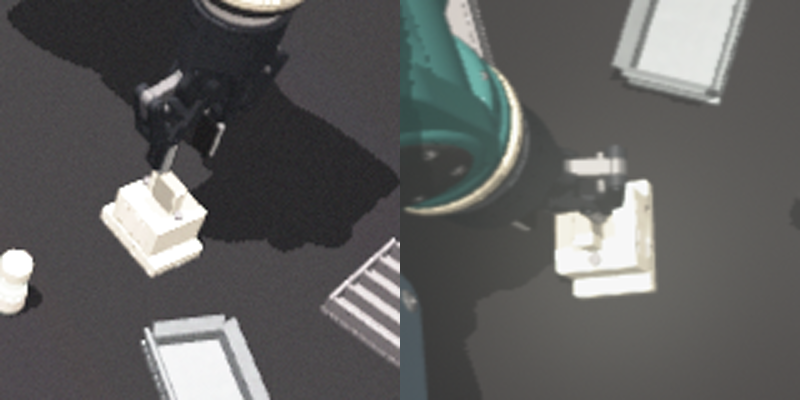

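The jaws straddle the wide rib and are aligned with it. I'll descend and close, watching the force.

Call:
send_rows:
  jaw: [40,40,40,40]
  linear:
    - [0,0,20]
    - [0,0,15]
    - [0,0,8.5]
    - [0,0,0]
  twist: [0,0,0,0]

```text
clock: 3.72
position: [440.1, 286.2, 67.1]
ee_rot: [0.0, 0.666, 0.746, 0.0]
wrist_force: [0.5, -0.1, -0.6]
grip_width: 0.464
```

Call:
send_rows:
  jaw: [30,25,20,16,12,8,6,6,6]
  linear:
    - [0,0,0]
    - [0,0,0]
    - [0,0,0]
    - [0,0,0]
    - [0,0,0]
    - [0,0,0]
    - [0,0,0]
    - [0,0,0]
    - [0,0,0]
  twist: [0,0,0,0,0,0,0,0,0]

```text
clock: 4.85
position: [440.0, 285.9, 67.0]
ee_rot: [0.0, 0.667, 0.745, -0.0]
wrist_force: [-0.6, -1.5, 3.6]
grip_width: 0.13
```

Call:
send_rows:
  jaw: [6,6,6,6,6]
  linear:
    - [0,0,-10]
    - [0,0,-25]
    - [0,0,-30]
    - [0,0,-15]
    - [0,0,0]
  twist: [0,0,0,0,0]

```text
clock: 5.48
position: [440.4, 286.3, 147.8]
ee_rot: [0.0, 0.666, 0.746, 0.001]
wrist_force: [0.9, 0.0, -3.1]
grip_width: 0.125
```

```bash
python3 plan.py 601 243.1 137 -.214
```

```text
yaw now 1.683 pos [440.4 286.3 147.8] twist 2.33 lin -8.1 166.1 10.8  j6 end 0.60
yaw now 1.683 pos [440.4 286.3 147.8] twist -20.17 lin 8.1 -166.1 10.8  j6 end -2.54
clock 5.475 F [ 0.9  0.  -3.1] grip 0.125 tips 8.0
```

Call:
send_rows:
  jaw: [6,6,6,6,6,6,6,6,6,6,6]
  linear:
    - [0,0,0]
    - [0,0,0]
    - [0,0,0]
    - [-1,20,0]
    - [-1.5,30,0]
    - [-1.6,33,0]
    - [-1.5,33,0]
    - [-1.5,30,0]
    - [-1,20.1,0]
    - [0,0,10]
    - [0,0,0]
  twist: [0.8,0.8,0.73,0,0,0,0,0,0,0,0]

```text
clock: 6.85
position: [599.7, 242.5, 135.2]
ee_rot: [-0.001, 0.778, 0.628, -0.001]
wrist_force: [0.3, 0.5, -3.4]
grip_width: 0.129
```

```bash
cat > ins.py <<'E'
import sys
from h import *
import pickle
# fit held cartridge (name n, underside height z) near TCP in each camera, compare with the dock fit of the same camera
n=sys.argv[1]; hz=float(sys.argv[2]); pic=sys.argv[3]
from plan import yaw
E
cat > ins.py <<'E'
import sys
from h import *
import pickle
n=sys.argv[1]; hz=float(sys.argv[2]); pic=sys.argv[3]
D=dict(wide=dict(top=(602.8,241.2,-.215),scene=(599.1,245,-.215)),medium=dict(top=(609,-255.7,-.226),scene=(604.6,-252.6,-.235)),
 narrow=dict(top=(635.9,-1.9,-.274),scene=(631.1,1.9,-.265)))[n]
s=get_state(); w,x,y,z=s["ee_rot"]; cy=np.arctan2(2*(x*y+w*z),w*w+x*x-y*y-z*z)-np.pi/2
cy=(cy+np.pi/2)%np.pi-np.pi/2; p=s["position"]; ims=[]
print("tcp",np.round(p,1),"caryaw",round(cy,3),"F",np.round(s["wrist_force"],1),s["clock"])
for c in ("scene","top"):
    C=camera(c); im=cv2.resize(C["color"],None,fx=4,fy=4,interpolation=cv2.INTER_CUBIC)
    off=(-1.5,1.7) if c=="scene" else (1.5,-1.7)
    for q,parts,z,col in(((p[0]+off[0],p[1]+off[1],cy),cart(W[n]),hz,(0,0,255)),(D[c],dock(W[n])[:4],0,(0,255,0))):
        for P in parts: cv2.polylines(im,[np.round((cv2.convexHull(proj(C,tf(q,P,z)).astype(np.float32))+.5)*4).astype(np.int32)],True,col,1)
    u=proj(C,[[p[0],p[1],40]])[0]*4; a=np.clip(u-[200,250],0,[2560-400,1920-500]).astype(int)
    ims.append(im[a[1]:a[1]+500,a[0]:a[0]+400])
cv2.imwrite(pic,np.hstack(ims))
E
python3 ins.py wide 70 pics/i1.png
```

```text
tcp [599.7 242.5 135.2] caryaw -0.213 F [ 0.3  0.5 -3.4] 6.85
```

View pics/i1.png

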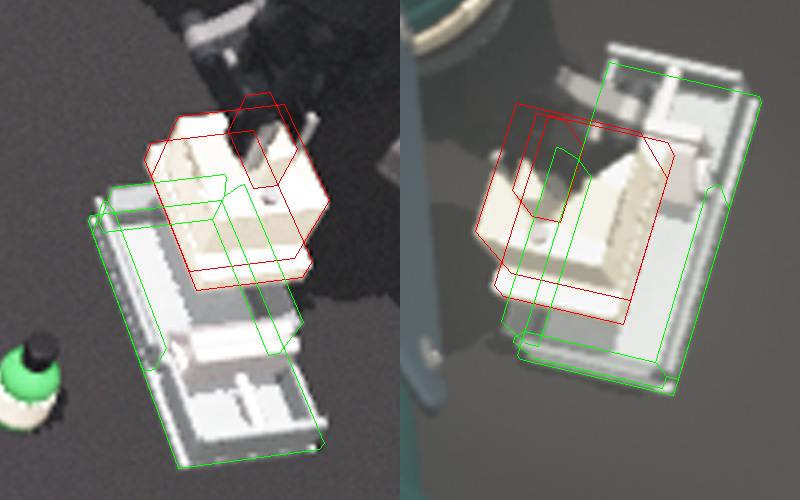

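Run:
```python
from h import *
s=get_state(); p=s["position"]; S=8; C=camera("scene"); cy=-.213
im=cv2.resize(C["color"],None,fx=S,fy=S,interpolation=cv2.INTER_CUBIC)
E=[(i,j) for i in range(8) for j in range(i) if bin(i^j).count("1")==1]
for P in cart(54):
    q=np.round((proj(C,tf((p[0]-1.5,p[1]+1.7,cy),P,69))+.5)*S).astype(int)
    for i,j in E: cv2.line(im,tuple(map(int,q[i])),tuple(map(int,q[j])),(0,0,255),1)
u=(proj(C,[[p[0],p[1],100]])[0]*S).astype(int)
cv2.imwrite("pics/i2.png",im[u[1]-250:u[1]+250,u[0]-250:u[0]+250])
```

```text
(no output)
```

View pics/i2.png

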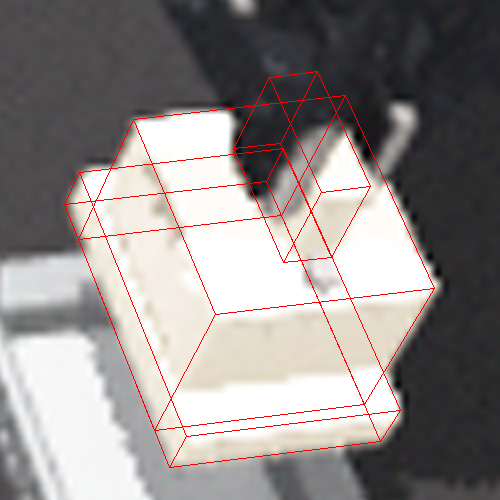

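The wireframe matches the held cartridge exactly, so there is no tilt and the camera bias is confirmed. Next I press down.

```bash
python3 plan.py 600.8 243.2 73 -.214
```

```text
yaw now 1.358 pos [600.  243.1 136.9] twist 0.01 lin 0.3 0.7 63.9  j6 end 0.60
yaw now 1.358 pos [600.  243.1 136.9] twist -22.49 lin -0.3 -0.7 63.9  j6 end -2.54
clock 7.0 F [-0.8  0.1 -2.5] grip 0.129 tips 8.0
```

Call:
send_rows:
  jaw: [6,6,6,6,6]
  linear:
    - [0.3,0.7,10]
    - [0,0,10]
    - [0,0,10]
    - [0,0,5]
    - [0,0,0]
  twist: [0,0,0,0,0]

```text
clock: 7.62
position: [601.1, 243.0, 101.3]
ee_rot: [-0.0, 0.778, 0.628, -0.0]
wrist_force: [0.3, -0.4, -2.3]
grip_width: 0.126
```

Call:
send_rows:
  jaw: [6,6,6,6,6,6,6]
  linear:
    - [0,0,5]
    - [0,0,5]
    - [0,0,5]
    - [0,0,5]
    - [0,0,5]
    - [0,0,4]
    - [0,0,0]
  twist: [0,0,0,0,0,0,0]

```text
clock: 8.5
position: [601.8, 242.9, 73.0]
ee_rot: [0.0, 0.778, 0.628, 0.0]
wrist_force: [-0.6, -0.6, 0.3]
grip_width: 0.126
```

Call:
send_rows:
  jaw: [6,6,6]
  linear:
    - [0,0,1]
    - [0,0,1]
    - [0,0,0]
  twist: [0,0,0]

```text
clock: 8.88
position: [601.9, 243.0, 72.9]
ee_rot: [0.001, 0.778, 0.628, 0.001]
wrist_force: [-9.7, -2.2, 25.9]
grip_width: 0.123
```

It's on the floor, with 26 N of reaction at the expected height. I'll release, lift and look.

Call:
send_rows:
  jaw: [6,20,35,40,40,40,40,40,40,40]
  linear:
    - [0,0,-1.5]
    - [0,0,0]
    - [0,0,0]
    - [0,0,0]
    - [0,0,0]
    - [0,0,-10]
    - [0,0,-30]
    - [0,0,-40]
    - [0,0,-30]
    - [0,0,0]
  twist: [0,0,0,0,0,0,0,0,0,0]

```text
clock: 10.12
position: [602.4, 243.3, 185.3]
ee_rot: [0.001, 0.778, 0.628, 0.002]
wrist_force: [0.4, -0.8, -0.1]
grip_width: 0.471
```

```bash
python3 plan.py 427.9 7.4 110 .348
```

```text
yaw now 1.357 pos [602.4 243.3 185.3] twist -4.02 lin -162.3 -244.5 75.3  j6 end -0.33
yaw now 1.357 pos [602.4 243.3 185.3] twist 18.48 lin 162.3 244.5 75.3  j6 end 2.81
clock 10.125 F [ 0.4 -0.8 -0.1] grip 0.471 tips 8.0
```

Call:
send_rows:
  jaw: [40,40,40,40,40,40,40,40,40,40,40,40]
  linear:
    - [0,0,0]
    - [0,0,0]
    - [0,0,0]
    - [0,0,0]
    - [-16.3,-24.5,0]
    - [-23,-35,0]
    - [-27,-40,0]
    - [-27,-40,0]
    - [-27,-40,0]
    - [-23,-35,0]
    - [-19,-30,0]
    - [0,0,0]
  twist: [-1,-1,-1,-1.02,0,0,0,0,0,0,0,0]

```text
clock: 11.62
position: [425.4, 6.0, 182.2]
ee_rot: [-0.0, 0.575, 0.818, -0.0]
wrist_force: [-0.4, 0.1, 0.2]
grip_width: 0.468
```

Call:
send_rows:
  jaw: [40,40,40,40]
  linear:
    - [0,0,25]
    - [0,0,30]
    - [0,0,20]
    - [0,0,0]
  twist: [0,0,0,0]

```text
clock: 12.12
position: [426.2, 7.7, 106.3]
ee_rot: [-0.001, 0.574, 0.819, -0.0]
wrist_force: [-0.0, -0.9, 0.7]
grip_width: 0.465
```

```bash
python3 plan.py 427.8 7.2 67 .348
python3 - <<'E'
from h import *
o=[]
c=camera("top"); 
def ov(c,n,q,z,S,ctr,wh,nd):
    im=cv2.resize(c["color"],None,fx=S,fy=S,interpolation=cv2.INTER_CUBIC)
    E=[(i,j) for i in range(8) for j in range(i) if bin(i^j).count("1")==1]
    for P in cart(W[n]):
        k=np.round((proj(c,tf(q,P,z))+.5)*S).astype(int)
        for i,j in E: cv2.line(im,tuple(map(int,k[i])),tuple(map(int,k[j])),(0,0,255),1)
    u=(proj(c,[[*ctr,40]])[0]*S).astype(int); w,h=wh
    return im[max(u[1]-h//2,0):,max(u[0]-w//2,0):][:h,:w]
s=camera("scene")
a=ov(s,"wide",(599.1,245,-.214),6,5,(600,243),(400,500),0)
b=ov(s,"medium",(426.3,8.9,.348),0,5,(428,7),(400,500),0)
cv2.imwrite("pics/m1.png",np.hstack([a,b]))
E
```

```text
yaw now 1.919 pos [426.2   7.7 106.3] twist 0.00 lin -1.0 1.3 39.3  j6 end -0.33
yaw now 1.919 pos [426.2   7.7 106.3] twist -22.50 lin 1.0 -1.3 39.3  j6 end -3.47
clock 12.125 F [-0.  -0.9  0.7] grip 0.465 tips 8.0
```

View pics/m1.png

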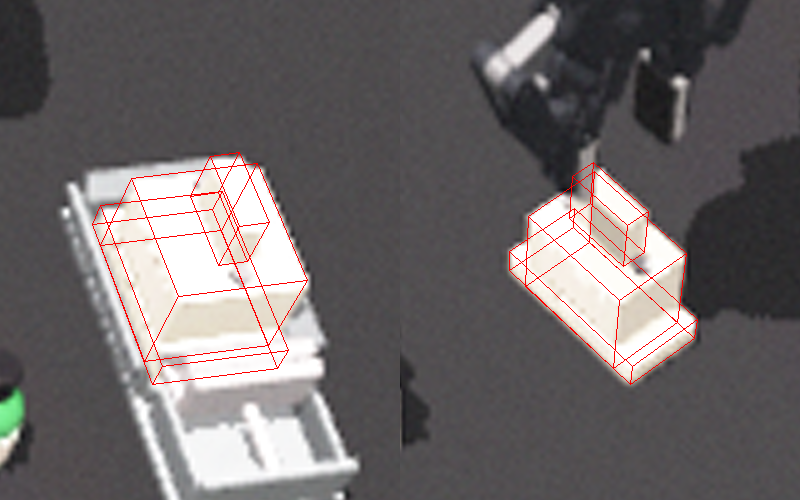

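The left half shows the wide cartridge home (its model lines match) with the latch bar back in place at about (240,375). The right half shows the medium model matching, with the jaws above the rib. I'll grasp the medium one.

Call:
send_rows:
  jaw: [40,40,40,40,30,20,14,8,6,6,6]
  linear:
    - [-0.8,1.3,15]
    - [0,0,15]
    - [0,0,9.3]
    - [0,0,0]
    - [0,0,0]
    - [0,0,0]
    - [0,0,0]
    - [0,0,0]
    - [0,0,0]
    - [0,0,0]
    - [0,0,0]
  twist: [0,0,0,0,0,0,0,0,0,0,0]

```text
clock: 13.6
position: [428.3, 6.8, 68.3]
ee_rot: [0.0, 0.574, 0.819, 0.0]
wrist_force: [-0.6, 0.6, 5.6]
grip_width: 0.129
```

Call:
send_rows:
  jaw: [6,6,6,6,6,6]
  linear:
    - [0,0,-10]
    - [0,0,-25]
    - [0,0,-35]
    - [0,0,-30]
    - [0,0,-10]
    - [0,0,0]
  twist: [0,0,0,0,0,0]

```text
clock: 14.35
position: [428.3, 6.8, 178.0]
ee_rot: [0.0, 0.574, 0.819, 0.0]
wrist_force: [-1.1, 0.3, -3.1]
grip_width: 0.126
```

```bash
python3 plan.py 606.1 -254.3 137 -.228
```

```text
yaw now 1.918 pos [428.3   6.8 178. ] twist 4.12 lin -214.1 232.2 41.0  j6 end -0.17
yaw now 1.918 pos [428.3   6.8 178. ] twist -18.38 lin 214.1 -232.2 41.0  j6 end -3.31
clock 14.35 F [-1.1  0.3 -3.1] grip 0.126 tips 8.0
```

Call:
send_rows:
  jaw: [6,6,6,6,6,6,6,6,6,6,6,6]
  linear:
    - [0,0,0]
    - [0,0,0]
    - [0,0,0]
    - [0,0,0]
    - [0,0,0]
    - [-17,18.5,0]
    - [-30,32.5,0]
    - [-40,43.4,0]
    - [-40,43.4,0]
    - [-40,43.4,0]
    - [-30.1,32.5,0]
    - [-17,18.5,0]
  twist: [0.6,1,1,1,0.52,0,0,0,0,0,0,0]

```text
clock: 15.85
position: [606.5, -255.9, 175.5]
ee_rot: [-0.001, 0.783, 0.622, -0.001]
wrist_force: [-0.2, 1.6, -1.1]
grip_width: 0.127
```

Call:
send_rows:
  jaw: [6,6,6,6]
  linear:
    - [0,0,15]
    - [0,0,18]
    - [0,0,8]
    - [0,0,0]
  twist: [0,0,0,0]

```text
clock: 16.35
position: [605.5, -253.4, 136.1]
ee_rot: [-0.001, 0.783, 0.622, -0.0]
wrist_force: [0.3, 0.7, -0.6]
grip_width: 0.128
```

```bash
python3 plan.py 606.1 -254.3 75 -.228
cat > ov2.py <<'E'
import sys
from h import *
# wire overlay of the held cartridge and the dock's walls in the scene camera (bias -1.5,1.7) ; args n hz pic dx dy dyaw
n,hz,pic=sys.argv[1],float(sys.argv[2]),sys.argv[3]
D=dict(medium=(604.6,-252.6,-.228),narrow=(631.1,1.9,-.27))[n]
s=get_state(); p=s["position"]; w,x,y,z=s["ee_rot"]; cy=np.arctan2(2*(x*y+w*z),w*w+x*x-y*y-z*z)-np.pi/2
h=(W[n]+8)/2; o=[]
Ed=[(i,j) for i in range(8) for j in range(i) if bin(i^j).count("1")==1]
for cn,b in(("scene",(-1.5,1.7)),("top",(1.5,-1.7))):
    C=camera(cn); S=5; im=cv2.resize(C["color"],None,fx=S,fy=S,interpolation=cv2.INTER_CUBIC)
    d=(D[0]+1.5+b[0],D[1]-1.7+b[1],D[2])
    for q,Ps,zz,col in(((p[0]+b[0],p[1]+b[1],cy),cart(W[n]),hz,(0,0,255)),(d,[box(-43,43,-h,h,6,22),box(90,99,-h-6,h+6,0,22)],0,(0,200,0))):
        for P in Ps:
            k=np.round((proj(C,tf(q,P,zz))+.5)*S).astype(int)
            for i,j in Ed: cv2.line(im,tuple(map(int,k[i])),tuple(map(int,k[j])),col,1)
    u=(proj(C,[[p[0],p[1],50]])[0]*S).astype(int)
    o.append(im[max(u[1]-300,0):,u[0]-200:u[0]+200][:590])
cv2.imwrite(pic,np.hstack([a[:min(map(len,o))] for a in o]))
E
python3 ov2.py medium 69 pics/m2.png
```

```text
yaw now 1.344 pos [ 605.5 -253.4  136.1] twist 0.01 lin -0.7 0.8 61.1  j6 end -0.17
yaw now 1.344 pos [ 605.5 -253.4  136.1] twist -22.49 lin 0.7 -0.8 61.1  j6 end -3.31
clock 16.35 F [ 0.3  0.7 -0.6] grip 0.128 tips 8.0
```

View pics/m2.png

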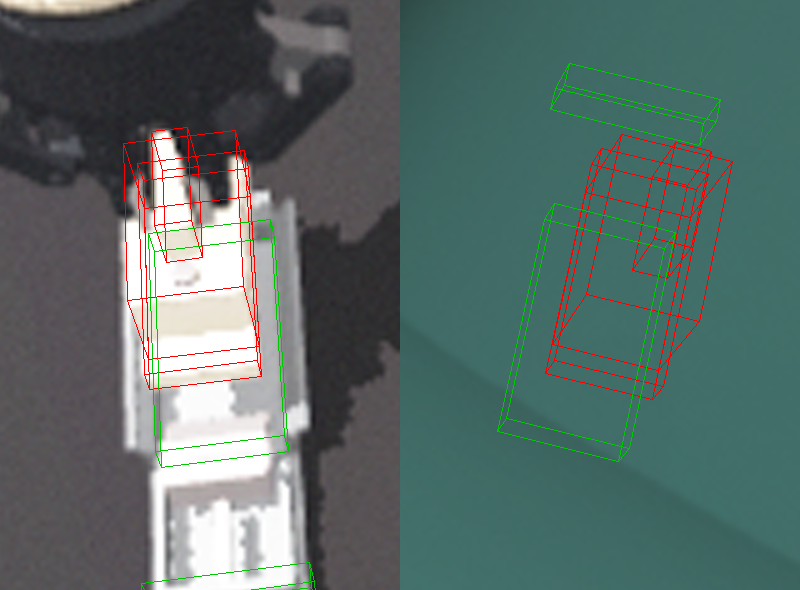

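The medium cartridge is held straight, the scene overlay matches, and the dock centre agrees within about 1 mm (the arm hides the top view). I'll press it in.

Call:
send_rows:
  jaw: [6,6,6,6,6]
  linear:
    - [-0.4,0.5,10]
    - [0,0,10]
    - [0,0,10]
    - [0,0,5]
    - [0,0,0]
  twist: [0,0,0,0,0]

```text
clock: 17.08
position: [606.3, -254.6, 101.5]
ee_rot: [-0.0, 0.783, 0.622, -0.0]
wrist_force: [-0.1, 0.7, -1.3]
grip_width: 0.129
```

Call:
send_rows:
  jaw: [6,6,6,6,6,6,6]
  linear:
    - [0,0,5]
    - [0,0,5]
    - [0,0,5]
    - [0,0,5]
    - [0,0,5]
    - [0,0,1.5]
    - [0,0,0]
  twist: [0,0,0,0,0,0,0]

```text
clock: 17.95
position: [606.9, -254.8, 75.5]
ee_rot: [0.0, 0.783, 0.622, 0.0]
wrist_force: [-0.2, 0.5, -2.6]
grip_width: 0.124
```

Call:
send_rows:
  jaw: [6,6,6]
  linear:
    - [0,0,1]
    - [0,0,1]
    - [0,0,0]
  twist: [0,0,0]

```text
clock: 18.32
position: [606.9, -254.8, 74.4]
ee_rot: [0.001, 0.783, 0.622, 0.0]
wrist_force: [-1.3, 1.6, 7.5]
grip_width: 0.123
```

Call:
send_rows:
  jaw: [6,6,6]
  linear:
    - [0,0,0.7]
    - [0,0,0.5]
    - [0,0,0]
  twist: [0,0,0]

```text
clock: 18.7
position: [606.9, -254.8, 74.3]
ee_rot: [0.001, 0.783, 0.622, 0.0]
wrist_force: [-6.9, 4.3, 21.1]
grip_width: 0.122
```

Call:
send_rows:
  jaw: [6,20,35,40,40,40,40,40,40,40]
  linear:
    - [0,0,-1.5]
    - [0,0,0]
    - [0,0,0]
    - [0,0,0]
    - [0,0,0]
    - [0,0,-10]
    - [0,0,-30]
    - [0,0,-40]
    - [0,0,-30]
    - [0,0,0]
  twist: [0,0,0,0,0,0,0,0,0,0]

```text
clock: 19.95
position: [607.5, -255.2, 186.8]
ee_rot: [0.002, 0.783, 0.622, 0.001]
wrist_force: [-0.6, -0.3, -0.2]
grip_width: 0.466
```

```bash
python3 plan.py 424.2 -251.1 110 .553
```

```text
yaw now 1.343 pos [ 607.5 -255.2  186.8] twist -5.59 lin 99.8 -153.8 76.8  j6 end -1.09
yaw now 1.343 pos [ 607.5 -255.2  186.8] twist 16.91 lin -99.8 153.8 76.8  j6 end 2.05
clock 19.95 F [-0.6 -0.3 -0.2] grip 0.466 tips 8.0
```

Call:
send_rows:
  jaw: [40,40,40,40,40,40,40,40,40,40,40,40]
  linear:
    - [0,0,0]
    - [0,0,0]
    - [0,0,0]
    - [0,0,0]
    - [0,0,0]
    - [0,0,0]
    - [14,-21.6,0]
    - [22,-33.9,0]
    - [25.8,-39.8,0]
    - [24,-37,0]
    - [14,-21.5,0]
    - [0,0,0]
  twist: [-0.8,-1,-1,-1,-1,-0.79,0,0,0,0,0,0]

```text
clock: 21.45
position: [421.8, -250.3, 183.9]
ee_rot: [-0.0, 0.488, 0.873, 0.0]
wrist_force: [0.8, 0.4, -0.3]
grip_width: 0.465
```

Call:
send_rows:
  jaw: [40,40,40,40,40]
  linear:
    - [0,0,20]
    - [0,0,30]
    - [0,0,20]
    - [0,0,6.8]
    - [0,0,0]
  twist: [0,0,0,0,0]

```text
clock: 22.08
position: [423.6, -250.5, 106.9]
ee_rot: [-0.0, 0.487, 0.873, 0.0]
wrist_force: [0.1, -0.1, 0.2]
grip_width: 0.47
```

```bash
python3 plan.py 424.2 -251.1 67 .553
python3 - <<'E'
from h import *
Ed=[(i,j) for i in range(8) for j in range(i) if bin(i^j).count("1")==1]
o=[]; c=camera("scene"); S=5
for n,q,z in(("medium",(604.6,-252.6,-.228),6),("narrow",(422.7,-249.4,.553),0)):
    im=cv2.resize(c["color"],None,fx=S,fy=S,interpolation=cv2.INTER_CUBIC)
    for P in cart(W[n]):
        k=np.round((proj(c,tf(q,P,z))+.5)*S).astype(int)
        for i,j in Ed: cv2.line(im,tuple(map(int,k[i])),tuple(map(int,k[j])),(0,0,255),1)
    u=(proj(c,[[q[0],q[1],40]])[0]*S).astype(int)
    o.append(im[u[1]-250:u[1]+250,u[0]-200:u[0]+200])
cv2.imwrite("pics/n1.png",np.hstack(o))
E
```

```text
yaw now 2.124 pos [ 423.6 -250.5  106.9] twist 0.00 lin -0.8 0.2 39.9  j6 end -1.09
yaw now 2.124 pos [ 423.6 -250.5  106.9] twist -22.50 lin 0.8 -0.2 39.9  j6 end -4.23
clock 22.075 F [ 0.1 -0.1  0.2] grip 0.47 tips 8.0
```

View pics/n1.png

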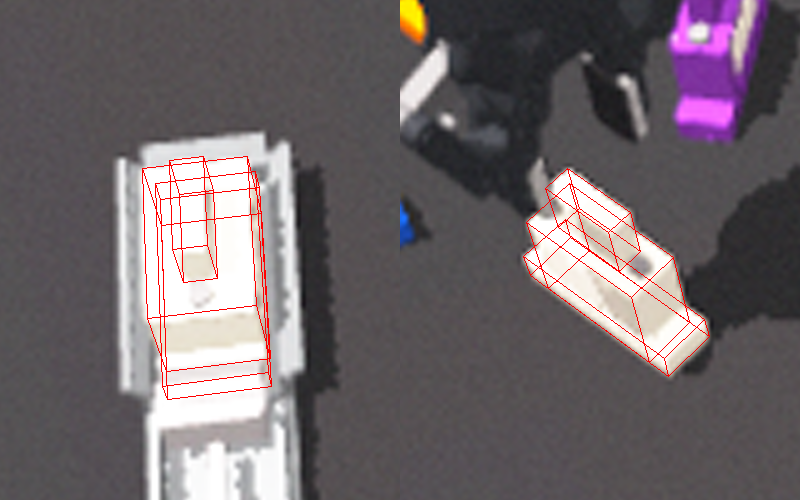

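The left half shows the medium cartridge home, with the latch bar over its foot at about (215,390). The right half shows the narrow white cartridge matching its 24 mm wireframe, with the jaws astride the rib and the purple look-alike clear of them. I'll grasp it.

Call:
send_rows:
  jaw: [40,40,40,40,30,20,14,8,6,6,6]
  linear:
    - [-0.6,0.2,15]
    - [0,0,15]
    - [0,0,10]
    - [0,0,0]
    - [0,0,0]
    - [0,0,0]
    - [0,0,0]
    - [0,0,0]
    - [0,0,0]
    - [0,0,0]
    - [0,0,0]
  twist: [0,0,0,0,0,0,0,0,0,0,0]

```text
clock: 23.5
position: [423.9, -251.1, 67.4]
ee_rot: [0.0, 0.487, 0.873, -0.0]
wrist_force: [-0.3, 1.1, 5.6]
grip_width: 0.128
```

Call:
send_rows:
  jaw: [6,6,6,6,6,6]
  linear:
    - [0,0,-10]
    - [0,0,-25]
    - [0,0,-35]
    - [0,0,-30]
    - [0,0,-10]
    - [0,0,0]
  twist: [0,0,0,0,0,0]

```text
clock: 24.25
position: [423.8, -250.9, 177.0]
ee_rot: [0.0, 0.487, 0.873, -0.0]
wrist_force: [-0.1, -0.1, -2.1]
grip_width: 0.129
```

```bash
python3 plan.py 632.8 0.2 137 -.27
```

```text
yaw now 2.124 pos [ 423.8 -250.9  177. ] twist 5.89 lin 297.8 134.5 40.0  j6 end 0.27
yaw now 2.124 pos [ 423.8 -250.9  177. ] twist -16.61 lin -297.8 -134.5 40.0  j6 end -2.87
clock 24.25 F [-0.1 -0.1 -2.1] grip 0.129 tips 8.0
```

Call:
send_rows:
  jaw: [6,6,6,6,6,6]
  linear:
    - [0,0,0]
    - [0,0,0]
    - [0,0,0]
    - [0,0,0]
    - [0,0,0]
    - [0,0,0]
  twist: [0.9,1,1,1,1,0.99]

```text
clock: 25.0
position: [423.2, -250.5, 175.5]
ee_rot: [-0.001, 0.797, 0.604, -0.0]
wrist_force: [-0.3, 0.5, -1.8]
grip_width: 0.124
```

Call:
send_rows:
  jaw: [6,6,6,6,6,6,6,6,6,6,6,6]
  linear:
    - [15,6.8,0]
    - [30,13.5,0]
    - [40,18.1,0]
    - [42,19,0]
    - [42,19,0]
    - [42,19,0]
    - [40,18.1,0]
    - [30,13.5,0]
    - [16.8,7.5,0]
    - [0,0,20]
    - [0,0,20]
    - [0,0,0]
  twist: [0,0,0,0,0,0,0,0,0,0,0,0]

```text
clock: 26.5
position: [631.6, 0.5, 135.5]
ee_rot: [-0.001, 0.795, 0.606, -0.001]
wrist_force: [0.0, 1.4, -0.8]
grip_width: 0.127
```

```bash
python3 plan.py 632.8 0.2 137 -.27; python3 ov2.py narrow 69.5 pics/n2.png
```

```text
yaw now 1.302 pos [6.316e+02 5.000e-01 1.355e+02] twist 0.01 lin 0.0 1.3 -1.5  j6 end 0.27
yaw now 1.302 pos [6.316e+02 5.000e-01 1.355e+02] twist -22.49 lin -0.0 -1.3 -1.5  j6 end -2.87
clock 26.5 F [ 0.   1.4 -0.8] grip 0.127 tips 8.0
```

View pics/n2.png

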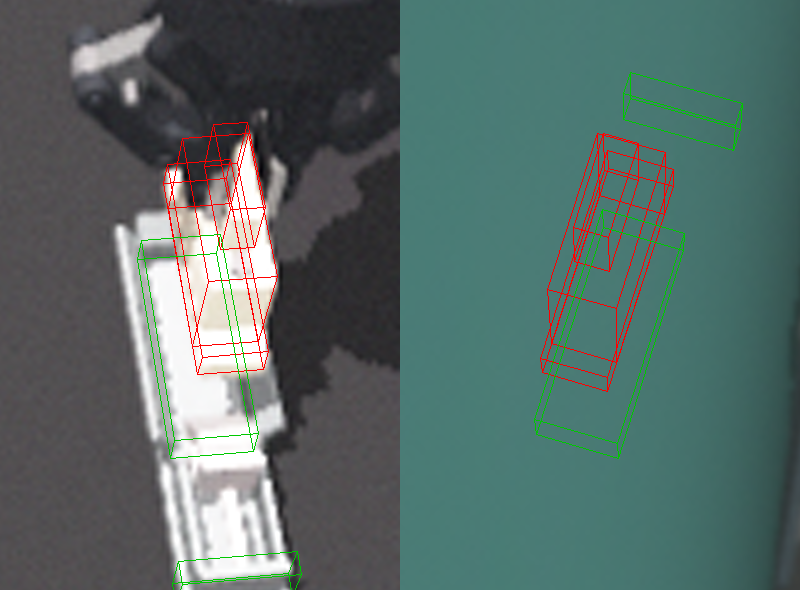

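Run:
```python
from h import *
import pickle
C=pickle.load(open("c0.pkl","rb"))["scene"]; S=5
u=(proj(C,[[631.6,.5,50]])[0]*S).astype(int); o=[u[0]-200,max(u[1]-300,0)]
for z,h in((6,16),(31,16),(31,24)):
    k=(proj(C,tf((631.1,1.9,-.27),np.array([[43,-h,z],[43,h,z],[-43,-h,z],[-43,h,z]],float)))+.5)*S-o; print(z,h,k.round().tolist())
im=cv2.resize(C["color"],None,fx=S,fy=S,interpolation=cv2.INTER_CUBIC)[o[1]:o[1]+590,o[0]:o[0]+400].max(2)
for r in(330,360,390,410): print(r,np.where(im[r]>105)[0][[0,-1]])
```

```text
6 16 [[170.0, 458.0], [253.0, 451.0], [137.0, 259.0], [216.0, 253.0]]
31 16 [[177.0, 430.0], [261.0, 423.0], [143.0, 229.0], [223.0, 223.0]]
31 24 [[155.0, 432.0], [282.0, 422.0], [123.0, 230.0], [243.0, 221.0]]
330 [130 266]
360 [135 271]
390 [140 278]
410 [143 282]
```

The narrow overlay is straight. A lip-edge check puts the dock about 0.6 mm further to −y, so I'll apply that and press.

Call:
send_rows:
  jaw: [6,6,6,6,6]
  linear:
    - [-0.6,0.8,10]
    - [0,0,10]
    - [0,0,10]
    - [0,0,5]
    - [0,0,0]
  twist: [0,0,0,0,0]

```text
clock: 27.22
position: [632.8, -0.4, 101.5]
ee_rot: [-0.0, 0.796, 0.606, -0.0]
wrist_force: [-0.8, 0.5, -0.4]
grip_width: 0.128
```

Call:
send_rows:
  jaw: [6,6,6,6,6,6,6]
  linear:
    - [0,0,5]
    - [0,0,5]
    - [0,0,5]
    - [0,0,5]
    - [0,0,5]
    - [0,0,2]
    - [0,0,0]
  twist: [0,0,0,0,0,0,0]

```text
clock: 28.1
position: [633.6, -0.6, 74.9]
ee_rot: [0.0, 0.796, 0.606, 0.0]
wrist_force: [-0.4, -0.0, -3.7]
grip_width: 0.127
```

Call:
send_rows:
  jaw: [6,6,6]
  linear:
    - [0,0,1]
    - [0,0,1]
    - [0,0,0]
  twist: [0,0,0]

```text
clock: 28.48
position: [633.7, -0.5, 73.4]
ee_rot: [0.0, 0.796, 0.606, 0.0]
wrist_force: [-0.3, 0.6, 1.9]
grip_width: 0.127
```

Call:
send_rows:
  jaw: [6,6,6,6]
  linear:
    - [0,0,0.8]
    - [0,0,0.8]
    - [0,0,0]
    - [0,0,0]
  twist: [0,0,0,0]

```text
clock: 28.98
position: [633.7, -0.5, 73.4]
ee_rot: [0.001, 0.796, 0.606, 0.001]
wrist_force: [-7.4, 1.5, 23.0]
grip_width: 0.124
```

Call:
send_rows:
  jaw: [6,20,35,40,40,40,40,40,40,40]
  linear:
    - [0,0,-1.5]
    - [0,0,0]
    - [0,0,0]
    - [0,0,0]
    - [0,0,0]
    - [0,0,-10]
    - [0,0,-30]
    - [0,0,-40]
    - [0,0,-30]
    - [0,0,0]
  twist: [0,0,0,0,0,0,0,0,0,0]

```text
clock: 30.22
position: [634.4, -0.6, 185.8]
ee_rot: [0.002, 0.796, 0.606, 0.002]
wrist_force: [-0.6, -1.2, -1.0]
grip_width: 0.469
```

```bash
python3 plan.py 400 130 190 -.27
```

```text
yaw now 1.301 pos [ 6.344e+02 -6.000e-01  1.858e+02] twist 0.00 lin 63.3 -260.7 -4.2  j6 end 0.58
yaw now 1.301 pos [ 6.344e+02 -6.000e-01  1.858e+02] twist -22.50 lin -63.3 260.7 -4.2  j6 end -2.56
clock 30.225 F [-0.6 -1.2 -1. ] grip 0.469 tips 8.0
```

Now I'll retract to clear both views and check everything.

Call:
send_rows:
  jaw: [40,40,40,40,40,40,40,40,40,40]
  linear:
    - [0,0,-30]
    - [5,-20,-10]
    - [8,-35,0]
    - [10,-40,0]
    - [10,-40,0]
    - [10,-40,0]
    - [10,-40,0]
    - [8,-35,0]
    - [2,-10,0]
    - [0,0,0]
  twist: [0,0,0,0,0,0,0,0,0,0]

```text
clock: 31.48
position: [398.7, 129.7, 222.7]
ee_rot: [0.0, 0.795, 0.606, 0.0]
wrist_force: [0.7, 0.5, -0.2]
grip_width: 0.471
```

Run:
```python
from h import *
import pickle
Ed=[(i,j) for i in range(8) for j in range(i) if bin(i^j).count("1")==1]
T=dict(wide=(600.6,243.3,-.214),medium=(606.1,-254.3,-.228),narrow=(632.8,-.4,-.27)); c0=pickle.load(open("c0.pkl","rb"))
C={n:camera(n) for n in("scene","top")}; rows=[]
for cn,b,S in(("scene",(-1.5,1.7),5),("top",(1.5,-1.7),5)):
    c=C[cn]; o=[]
    for n,q in T.items():
        u=(proj(c,[[q[0]+15,q[1],30]])[0]*S).astype(int)
        im=cv2.resize(c["color"],None,fx=S,fy=S,interpolation=cv2.INTER_CUBIC)
        o.append(im[u[1]-145:u[1]+145,u[0]-130:u[0]+130])
    rows.append(np.hstack(o))
cv2.imwrite("pics/end.png",np.vstack(rows))
for cn in C: # rack unchanged?
    r=[round(v,3) for d in spot_in("tube_rack",cn)[:1] for v in d["rect"]]; print(cn,"rack",np.round(np.array(r)*[640,480,640,480],0))
    p=proj(C[cn],[[430,-115,40]])[0].astype(int); d=cv2.absdiff(C[cn]["color"],c0[cn]["color"])[p[1]-30:p[1]+30,p[0]-25:p[0]+25]; print("rack diff",d.mean())
```

```text
scene rack [277. 211.  30.  46.]
rack diff 3.3335555555555554
top rack [366. 232.  24.  45.]
rack diff 8.153222222222222
```

View pics/end.png

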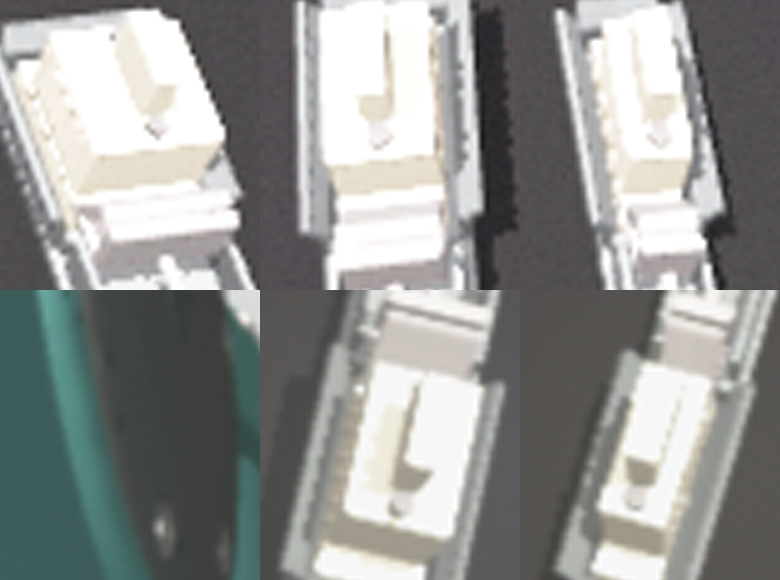

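All three look seated with latches in place. A numeric check: the latch-bar image shift since the start, plus the fitted seat height.

Run:
```python
from h import *
import pickle
c0=pickle.load(open("c0.pkl","rb"))["scene"]; c=camera("scene")
T=dict(wide=(599.1,245,-.214),medium=(604.6,-252.6,-.228),narrow=(631.3,1.3,-.27))
for n,q in T.items():
    h=W[n]/2-2
    k=proj(c,tf(q,box(46,54,-h,h,40,49))); a=np.floor(k.min(0)).astype(int)-1; b=np.ceil(k.max(0)).astype(int)+1
    S=4; f=lambda im,m:cv2.resize(im[a[1]-m:b[1]+m,a[0]-m:b[0]+m],None,fx=S,fy=S,interpolation=cv2.INTER_CUBIC)
    r=cv2.matchTemplate(f(c["color"],6),f(c0["color"],0),cv2.TM_CCOEFF_NORMED); _,v,_,l=cv2.minMaxLoc(r)
    e=proj(c,tf(q,np.array([[50,0,48],[53,0,48.]])))
    print(n,"latch shift px",(np.array(l)/S-6).round(2),"score",round(v,3),"3mm =",(e[1]-e[0]).round(2))
    print("   seat score by z",[(z,round(fit([c],q,cart(W[n]),200,z)[1],3)) for z in ()])
```

```text
wide latch shift px [0.25 0.  ] score 0.74 3mm = [0.53 1.29]
   seat score by z []
medium latch shift px [-0.25  0.25] score 0.913 3mm = [0.07 1.65]
   seat score by z []
narrow latch shift px [0.   0.25] score 0.888 3mm = [0.27 1.51]
   seat score by z []
```

The latch shifts are all under about 0.5 mm, so the latches are sprung in. I'm handing the job in.

```bash
python3 -c "
from station import *
print(finish_job(), get_state()['clock'])"
```

```text
the job is handed in; nothing more can be done
the job is handed in; nothing more can be done
```

All three cartridges are pressed home in the docks for their widths and released, and I handed the job in at about 31.7 s of the 99 s; it reports no verdict.

- **Docking:** I gripped each cartridge by its rib, carried it upright, and pressed until the floor pushed back with 21–26 N. Each stopped within about 0.1 mm of the height expected for home.
- **Latches:** In the last scene picture each latch bar had moved at most 0.25 px along its travel from the start, which is under about 0.6 mm. The wide latch matched its starting picture less well than the others (0.74 against 0.91 and 0.89) but showed no shift.
- **Other things:** The network boxes put the rack where it was at the start to within a few pixels, and I did not touch the look-alikes. The arm ended clear of everything with the gripper empty.
- **Disagreements:** The two cameras differed by about (3, −3) mm throughout. I used the middle of the two, and the overlay of the held wide cartridge matched it. The arm hid the wide dock from the top camera at the end, so the wide cartridge was checked only in the scene view. I did not fit the final seat height from the pictures.

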